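# Open the spares cabinet past its hidden safety catch

### The arm

A 7-joint arm with a two-finger parallel gripper is mounted at the origin on the work surface. World frame = base frame: x ahead of the robot, y to its left, z up, the work surface at z = 0. Lengths are in m, angles in rad, forces in N, time in s.
With the tool pointing down it reaches from about 0.4 to 0.925 m from the base axis. Payload 4.1 kg.
Tool frame: the origin (TCP) lies midway between the tips of the shut fingers; the grasp point (between the pads) lies 19 mm behind it; x points along the fingers, z is the direction in which the jaws open and shut, and the axes are right-handed (so a half turn about x gives the same grasp; the last joint's range is limited). The gripper opens to 85 mm and grips with 20 to 120 N. Pads are 22 mm wide; open, the fingers measure 114 mm over their backs; the gripper's body (76 mm by 85 mm) begins 54 mm behind the grasp point. The pads swing forward as they close: fully open they stand 13 mm farther back than shut.
Start: joints at [-1.282, 0.398, 0.045, 1.537, -0.019, 1.207, -0.051], TCP at [0.246, 0.602, 0.231] pointing down, gripper open.
Joint ranges: [-2.82, 2.82], [-0.49, 2.23], [-1.37, 1.46], [0, 2.46], [-1.36, 4.5], [0.23, 2], [-2.94, 2.94]. Speed limits (rad/s): [2.57, 2.57, 3.14, 3.14, 3.14, 3.14, 3.14].

### API

Orientations are given as a unit quaternion [x, y, z, w].
In Python, from rig import get_state, grab_frame, bot gives the robot as it stands.
- The arm moves only by the tool carry_out, never from a script. Its argument "motion" is a list that holds one entry, the list of rows, each a list of 7 numbers: the shift along the tool's x, y, z each as a share of 0.05 m, from -1 to 1, then the turn, a rotation vector about the tool's x, y, z each as a share of 6 degrees, from -1 to 1, then the closure in counts, from 0 (fully open) to 255 (shut). In form: [[[tx, ty, tz, rx, ry, rz, gripper], ...]]. A call has 1 to 5 rows; each row shifts and turns the commanded pose from where the row before left it, along the tool's axes as they then stand; what a row does not reach is not made up. A row lasts 1/10 s, in which the tool goes at most 50 mm and 8.59 degrees, less where a joint would pass 70% of its speed; a pose out of reach is approached as far as the arm can. A call with a number of a shift or a turn outside -1 to 1 is refused whole. A call with a gripper value outside its range is refused whole. The fingers move at their own pace and stop on an object; the grip force is fixed at half the most. Time passes only in rows, so rows that do not move let the fingers close. It gives the time, the measured TCP pose, the force and the opening at its end, in the units of the state.
- get_state(): the state, without advancing time (a new reading comes with each control period).
- grab_frame(name): name is "side" or "top"; returns a dict with "img" (480x640x3 uint8, blue, green, red), "fx", "fy", "cx", "cy" (pixels), "eye" and "rotation" of the camera in the world. Camera axes: x right, y up, looking along -z (the intrinsics and any distortion apply to the point x, -y, -z); pixel columns grow to the right and rows downward; lengths in m; the calibration is good to about 2 mm. A picture is of the moment at which its call begins. There is no depth.
- bot.sign_off(): hands the job in, once; it reports no verdict.
The state is a dict: "time": time; "q": joint angles; "qd": joint speeds; "tau": joint torques, N m; "position": TCP position; "orientation": TCP orientation; "ft_force": force on the tool from outside, world axes, zero at the start; "moment": the same for the moment, N m; "opening": opening from 0.0 (shut) to 1.0 (fully open).
Only numpy, scipy, OpenCV 4.12 (cv2) and the standard library are available. Lean on these libraries where they do the work, as an engineer would, in place of code of your own. Each camera call takes 0.05 s, during which the arm holds its last target.

### The job

Open the steel spares cabinet on the bench and leave its door standing wide open, about square to the cabinet or further, so that the shelves inside can be reached. The door comes out only a little way by its handle before a sprung safety catch behind its top edge holds it: reach down through the gap, find the catch, press it down and keep it down while you draw the door on past it. Leave the parts lying on and around the cabinet where they are.

Things in the scene. Friction and masses are not known exactly. Their poses are not given: they have to be found in the camera images.
- cabinet: Grey sheet-steel spares cabinet, 220 mm deep (its x), 320 mm wide (its y), 240 mm tall, fixed to the bench. Origin: centre of its underside; x points from its front (plane x = -110 mm) to its back, z up.
- door (a joint): Angle of the cabinet's door in rad: 0 shut, growing as it opens towards the robot (clockwise seen from above), up to 1.8. Hinged at its left end (cabinet's +y side). A stiff hinge (about 0.25 N m) lets it stay where it is left. Starts at 0 to 0.05.
- door_hinge (a point): Point on the door's hinge line (cabinet frame x -110, y +150 mm), level with the door's top edge (240 mm up). Its frame turns with the door: -y runs along the door to the free edge, -x out of its front face, z up. The door is an upright panel at x -1 to -17, y 0 to -300 mm, almost down to the bench; when shut its back lies 1 mm off the cabinet's front.
- door_handle (a point): Middle of the steel bar handle on the door's front: a level bar about 10 mm thick, 50 mm long, along the door, its axis 35 mm off the front face (door_hinge frame x -52 mm), 30 mm below the door's top edge, 262 mm from the hinge. Axes as door_hinge. Can be pinched from above, one finger between bar and door.
- catch (a joint): How far the safety catch is pressed down, m: 0 at rest, 0.013 at its stop; spring 3 N at first, 8 N at the stop, rises when let go. The door passes once it is held 9 mm or more down. A white level tongue 26 mm wide, 6 mm thick, fixed on the door's back and moving with it, its top 17 mm below the door's top edge. Its place along the door is not measured: its middle is 100 to 190 mm from the hinge.
- lip (a point): Middle of the lower edge of the cabinet's front lip, 8 mm thick, hanging from the top's front edge to 14 mm below the top, over the full width; axes as the cabinet. The catch's tongue passes under it, 63 mm back from the hinge line; a stud on the tongue (10 mm round, axis 58 mm behind the hinge line, door_hinge x +58, 11 mm tall) hooks behind the lip.
- door_edge (a point): Top of the door's free edge, on its back face (300 mm from the hinge); axes as door_hinge. Pulled by the handle, the door stops at 0.22 to 0.43 rad, when the stud meets the lip (the less, the further the catch is from the hinge). The gap at the catch between door and lip is then about 45 mm: through it the tongue can be seen and reached from above.
- tin: Closed tin, 64 mm across, 55 mm tall, standing on the middle of the cabinet's top (bystander; origin: centre of its underside).
- bearing_ring: Steel bearing ring, 72 mm across, 18 mm tall, lying on the middle of the cabinet's top (bystander; origin: centre of its underside).
- flange: Dark cast motor flange, 110 mm across its foot, 60 mm tall, standing just right of the cabinet (bystander; origin: centre of its underside).
- carton: Open cardboard tray, 200 x 130 mm, 75 mm tall, left of the cabinet (bystander; origin: centre of its underside).
- coupling: Small turned steel coupling, 40 mm across, 50 mm tall, standing in the cardboard tray (bystander; origin: centre of its underside).
- hose_collar: Aluminium tube collar, 84 mm across, 70 mm tall, standing right of the door's swing (bystander; origin: centre of its underside).
- spanner: Open-ended spanner lying at the right (bystander; origin under its middle).

How it is judged:
On the way:
1. the catch is held pressed down by at least 6 mm while the door stands ajar (between 0.15 and 0.7 rad) (value of joint catch above 0.006 m and value of joint door between 0.15 and 0.7 rad), for 0.1 s.
At the end, for the whole second after the job is handed in: The door stands at rest, open by more than 1.2 rad (about 69 degrees), with the catch let go and sprung up again; no bystander has been shifted by more than 40 mm (value of joint door above 1.2 rad and velocity of joint door between -0.05 and 0.05 rad/s and value of joint catch below 0.003 m); the robot touches nothing.
It fails at once if a part lying on or around the cabinet is shifted by more than 40 mm (distance of any of tin, bearing_ring, flange, carton, coupling, hose_collar, spanner from where it was at the start of the episode above 0.04 m).
It also fails if it takes over 51 s, if anything falls off the work surface, if the arm or the gripper's body presses on something with over 40 N, if the wrist force passes 120 N, or if a joint passes its speed limit or range.

## Working session

There is one attempt and no reset: what is moved stays moved. The work goes in short steps, Python scripts to look and compute and a tool call to move; the robot and the scene stay as the last step left them, time stands still between calls to the robot, and variables do not carry over. Pictures are saved under pics/ and viewed, and the job is handed in when it is done.

Besides the shell and the picture viewer there is one more tool, called after "Request:" by a JSON object that holds its "api" and its "payload", one argument or row to a line. carry_out: Moves the arm, as the interface text tells. Shift numbers are shares of 0.05 m and turn numbers shares of 6 degrees, none past 1 either way. Its arguments: {"type":"object","properties":{"motion":{"type":"array"}},"required":["motion"]}

```bash
mkdir -p pics; ls; cat > look.py <<'E'
import sys,cv2,numpy as np
from rig import get_state,grab_frame,bot
tag=sys.argv[1]
import pickle
for n in sys.argv[2:]:
    f=grab_frame(n); cv2.imwrite(f'pics/{n}_{tag}.png',f['img']); pickle.dump(f,open(f'pics/{n}_{tag}.pkl','wb'))
    print(n,{k:(np.round(v,4).tolist()) for k,v in f.items() if k!='img'})
s=get_state(); print({k:np.round(v,4).tolist() for k,v in s.items()})
E
python3 look.py a side top
```

```text
pics
side {'fx': 612.1139, 'fy': 612.1139, 'cx': 324.522, 'cy': 242.3396, 'eye': [0.1555, 0.9457, 1.4374], 'rotation': [-0.0714, 0.3256, 0.9251, -0.1819]}
top {'fx': 511.0638, 'fy': 511.0638, 'cx': 315.3572, 'cy': 240.313, 'eye': [0.3947, -0.0073, 1.5823], 'rotation': [0.0417, -0.0382, -0.6976, 0.7143]}
{'time': 0.1, 'q': [-1.282, 0.3991, 0.045, 1.5377, -0.0187, 1.2069, -0.0507], 'qd': [0.0005, 0.0005, 0.0007, -0.0029, 0.0002, 0.0004, -0.0], 'tau': [0.0039, -47.6263, 1.3704, -25.4948, 0.012, 0.005, -0.0], 'position': [0.2455, 0.6012, 0.2304], 'orientation': [-0.3947, 0.5875, 0.3939, 0.5865], 'ft_force': [0.5244, -0.311, -0.0922], 'moment': [-0.0418, -0.015, -0.0155], 'opening': 1.0003}
```

View pics/side_a.png

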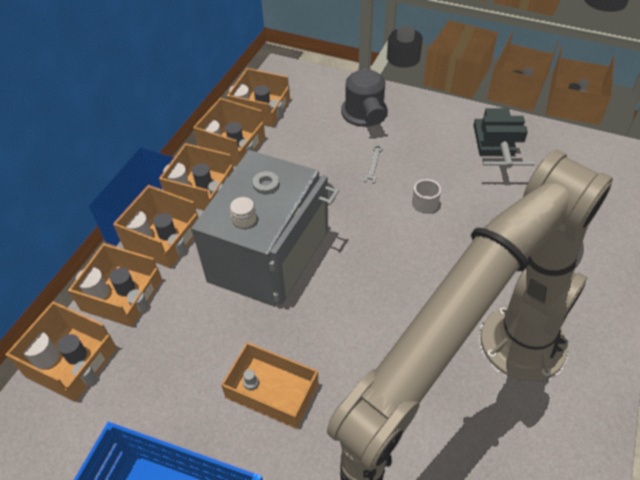

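View pics/top_a.png

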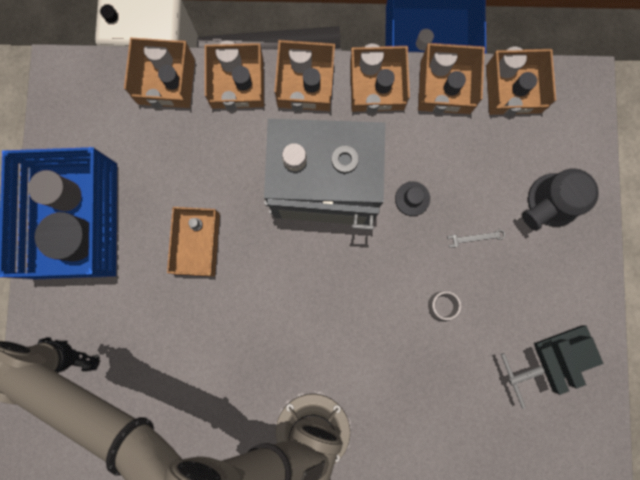

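```bash
cat > geo.py <<'E'
import numpy as np,cv2,pickle
from scipy.spatial.transform import Rotation as R
def load(n): return pickle.load(open(f'pics/{n}.pkl','rb'))
def ray(f,u,v):
    d=np.array([(u-f['cx'])/f['fx'],-(v-f['cy'])/f['fy'],-1.]); 
    return np.array(f['eye']),R.from_quat(f['rotation']).as_matrix()@d
def onz(f,u,v,z):
    e,d=ray(f,u,v); return e+d*(z-e[2])/d[2]
def proj(f,p):
    c=R.from_quat(f['rotation']).as_matrix().T@(np.array(p)-f['eye'])
    return f['cx']-f['fx']*c[0]/c[2], f['cy']+f['fy']*c[1]/c[2]
E
python3 - <<'E'
import cv2
for n,(x0,y0,x1,y1) in {'top_a':(255,110,395,255),'side_a':(190,145,350,305)}.items():
    i=cv2.imread(f'pics/{n}.png')[y0:y1,x0:x1]; cv2.imwrite(f'pics/{n}_z.png',cv2.resize(i,None,fx=4,fy=3.7 if n=='side_a' else 4,interpolation=cv2.INTER_CUBIC))
E
python3 -c "
import numpy as np;from scipy.spatial.transform import Rotation as R
print(R.from_quat([-0.3947, 0.5875, 0.3939, 0.5865]).as_matrix().round(3))"
```

```text
[[-0.001 -0.926  0.378]
 [-0.002  0.378  0.926]
 [-1.    -0.    -0.002]]
```

View pics/top_a_z.png

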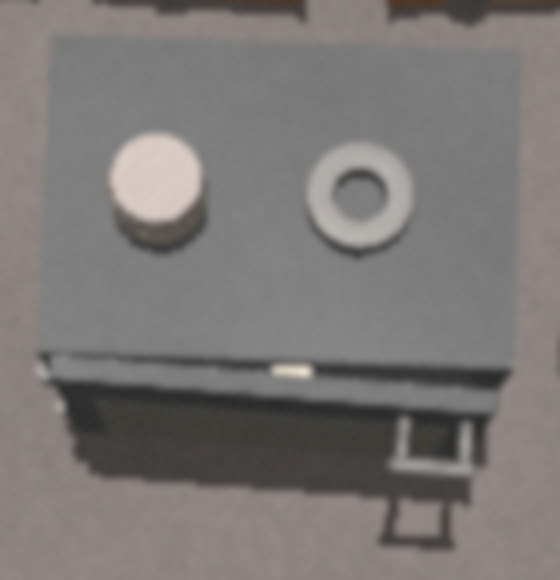

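View pics/side_a_z.png

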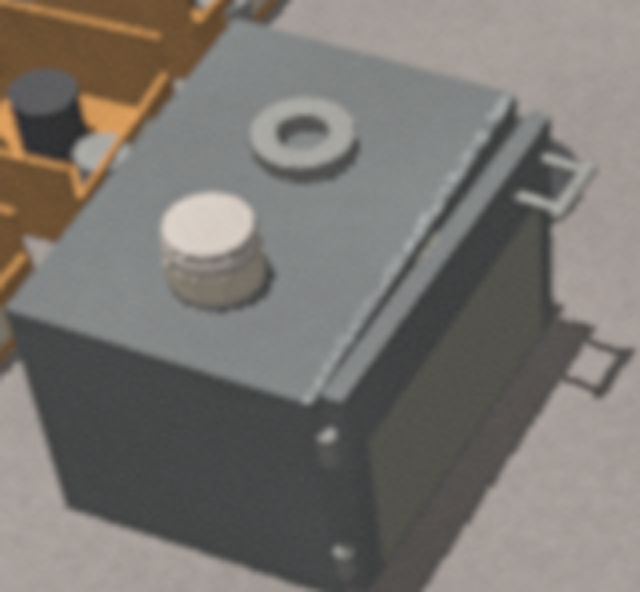

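```bash
python3 - <<'E'
from geo import *
f=load('top_a'); P=lambda x,y,z: onz(f,255+(x+.5)/4-.5,110+(y+.5)/4-.5,z)
c={k:P(*v,.24) for k,v in dict(BL=(52,36),BR=(521,48),FR=(511,370),FL=(38,353)).items()}
for k,v in c.items(): print(k,v.round(4))
ctr=sum(c.values())/4; print('ctr',ctr.round(4))
fy=(c['FL']-c['FR'])+(c['BL']-c['BR']); yaw1=np.arctan2(fy[1],fy[0])-np.pi/2
fx=(c['BL']-c['FL'])+(c['BR']-c['FR']); print(np.degrees([yaw1,np.arctan2(fx[1],fx[0])]),np.linalg.norm(fx)/2,np.linalg.norm(fy)/2)
yaw=yaw1
Rz=R.from_euler('z',yaw).as_matrix()
def cab(p): return Rz.T@(p-np.array([ctr[0],ctr[1],0]))
for n,p in dict(hl=P(396,466,.21),hr=P(472,470,.21),hmidz=P(432,467,.21),catch=P(292,370,.223),doorFL=P(60,377,.24),doorFR=P(494,413,.24),doorBL=P(55,357,.24),doorBR=P(500,387,.24)).items(): print(n,p.round(4),'cab',cab(p).round(4))
s=load('side_a')
# check: project corners to side
for k,v in c.items(): print(k,np.round(proj(s,v),1), (np.array(proj(s,v))-[190,145])*[4,3.7])
E
```

```text
BL [0.8767 0.1389 0.24  ]
BR [ 0.8755 -0.1796  0.24  ]
FR [ 0.6536 -0.1748  0.24  ]
FL [0.6578 0.1407 0.24  ]
ctr [ 0.7659 -0.0187  0.24  ]
[-0.49232657 -0.85576746] 0.2204494132796488 0.317035541340873
hl [ 0.5915 -0.1013  0.21  ] cab [-0.1736 -0.0841  0.21  ]
hr [ 0.59   -0.1528  0.21  ] cab [-0.1747 -0.1356  0.21  ]
hmidz [ 0.5914 -0.1257  0.21  ] cab [-0.1736 -0.1085  0.21  ]
catch [ 0.6534 -0.0293  0.223 ] cab [-0.1124 -0.0115  0.223 ]
doorFL [0.6419 0.1255 0.24  ] cab [-0.1252  0.1431  0.24  ]
doorFR [ 0.6243 -0.1638  0.24  ] cab [-0.1403 -0.1463  0.24  ]
doorBL [0.6553 0.1293 0.24  ] cab [-0.1118  0.147   0.24  ]
doorBR [ 0.6419 -0.1676  0.24  ] cab [-0.1227 -0.15    0.24  ]
BL [192.3 227.2] [  9.0527328  304.01338151]
BR [248.8 148.9] [235.39828734  14.55051343]
FR [319.3 170.1] [517.24299716  92.91828108]
FL [268.5 252.7] [313.98347517 398.43661477]
```

The catch shows as the white spot at top-view (328, 202), about 160 mm from the hinge. The door is at about 0.045 rad and the handle bar at about (353, 226). My plan is to hook the closed fingers behind the bar, pull, and then press the tongue with the same closed fingers.

Request:
{"api": "carry_out", "payload": {
  "motion": [
    [[-0.65, 0, 0, -0.8, 0, 0, 255], [-0.65, 0, 0, -0.8, 0, 0, 255], [-0.65, 0, 0, -0.8, 0, 0, 255], [-0.65, 0, 0, -0.8, 0, 0, 255], [0, 0, 0, 0, 0, 0, 255]]
  ]
}}

```text
time: 0.6
position: [0.2466, 0.6036, 0.3666]
orientation: [-0.485, 0.51, 0.488, 0.516]
ft_force: [0.4, -0.3, -0.1]
opening: 0.146
```

```bash
cat > go.py <<'E'
import sys,numpy as np
from geo import R
from rig import get_state
C=np.array([.7659,-.0187,0]);YAW=np.radians(-.6);RZ=R.from_euler('z',YAW).as_matrix()
HINGE=C+RZ@np.array([-.11,.15,0])
def door(th,x,y,z):  # door frame point -> world
    return HINGE+R.from_euler('z',YAW-th).as_matrix()@np.array([x,y,0])+[0,0,z]
def doorcoords(p,th): return R.from_euler('z',YAW-th).as_matrix().T@(np.array(p)-HINGE)
def plan(target,zyaw_deg):
    s=get_state();M=R.from_quat(s['orientation']).as_matrix()
    dy=(zyaw_deg-np.degrees(np.arctan2(M[1,2],M[0,2]))+180)%360-180
    d=M.T@(np.array(target)-s['position'])
    print('pos',np.round(s['position'],4),'yawz',round(np.degrees(np.arctan2(M[1,2],M[0,2])),2),'q',np.round(s['q'],2),'F',np.round(s['ft_force'],1),'t',s['time'])
    print('target',np.round(target,4),'tool shift /0.05:',np.round(d/.05,2),'turn rx total /6deg:',round(-dy/6,2),'tilt x-axis',M[:,0].round(3))
E
python3 - <<'E'
from go import *
plan(door(.045,-.032,-.262,.34),90-.6-2.6)
E
```

```text
pos [0.2466 0.6036 0.3666] yawz 87.03 q [-1.24  0.34 -0.01  1.33  0.    1.47  0.27] F [ 0.4 -0.3 -0.1] t 0.6
target [ 0.611  -0.1274  0.34  ] tool shift /0.05: [  0.43  -8.04 -14.23] turn rx total /6deg: 0.04 tilt x-axis [ 0.003  0.009 -1.   ]
```

Request:
{"api": "carry_out", "payload": {
  "motion": [
    [[0, -0.5, -0.85, 0, 0, 0, 255], [0, -0.5, -0.85, 0, 0, 0, 255], [0, -0.5, -0.85, 0, 0, 0, 255], [0, -0.5, -0.85, 0, 0, 0, 255], [0, -0.5, -0.85, 0, 0, 0, 255]]
  ]
}}

```text
time: 1.1
position: [0.3598, 0.3806, 0.3602]
orientation: [-0.487, 0.514, 0.486, 0.513]
ft_force: [-0.2, 0.3, 1.4]
opening: 0.003
```

Request:
{"api": "carry_out", "payload": {
  "motion": [
    [[0, -0.5, -0.85, 0, 0, 0, 255], [0, -0.5, -0.85, 0, 0, 0, 255], [0, -0.5, -0.85, 0, 0, 0, 255], [0, -0.5, -0.85, 0, 0, 0, 255], [0, -0.5, -0.85, 0, 0, 0, 255]]
  ]
}}

```text
time: 1.6
position: [0.4731, 0.1621, 0.3604]
orientation: [-0.486, 0.513, 0.487, 0.513]
ft_force: [1.5, -1.3, 0.7]
opening: 0.001
```

```bash
python3 - <<'E'
from go import *
plan(door(.045,-.032,-.262,.30),90-.6-2.6)
E
```

```text
pos [0.4731 0.1621 0.3604] yawz 86.96 q [-0.73  0.05  0.33  1.69 -0.02  1.4   1.12] F [ 1.5 -1.3  0.7] t 1.6
target [ 0.611  -0.1274  0.3   ] tool shift /0.05: [ 1.21 -3.06 -5.63] turn rx total /6deg: 0.03 tilt x-axis [-0.001 -0.    -1.   ]
```

Request:
{"api": "carry_out", "payload": {
  "motion": [
    [[0, -0.5, -0.85, 0, 0, 0, 255], [0, -0.5, -0.85, 0, 0, 0, 255], [0, -0.5, -0.85, 0, 0, 0, 255], [0, -0.5, -0.85, 0, 0, 0, 255], [0, -0.5, -0.85, 0, 0, 0, 255]]
  ]
}}

```text
time: 2.1
position: [0.5869, -0.0562, 0.3603]
orientation: [-0.486, 0.513, 0.487, 0.513]
ft_force: [1.0, -0.2, 0.4]
opening: -0.001
```

Request:
{"api": "carry_out", "payload": {
  "motion": [
    [[0.2, -0.1, -0.4, 0, 0, 0, 255], [0.4, -0.1, -0.3, 0, 0, 0, 255], [0.3, 0, 0, 0, 0, 0, 255], [0, 0, 0, 0, 0, 0, 255], [0, 0, 0, 0, 0, 0, 255]]
  ]
}}

```text
time: 2.6
position: [0.5946, -0.0895, 0.3158]
orientation: [-0.486, 0.513, 0.487, 0.513]
ft_force: [0.0, -0.3, 0.2]
opening: 0.004
```

```bash
python3 - <<'E'
from go import *
plan(door(.045,-.032,-.262,.20),90-.6-2.6)
E
python3 look.py b top side | tail -1 | cut -c1-50
python3 - <<'E'
import cv2
for n,(x0,y0,x1,y1) in {'top_b':(295,150,435,270),'side_b':(250,100,410,220)}.items():
    i=cv2.imread(f'pics/{n}.png')[y0:y1,x0:x1]; cv2.imwrite(f'pics/{n}_z.png',cv2.resize(i,None,fx=5,fy=5,interpolation=cv2.INTER_CUBIC))
E
```

```text
pos [ 0.5946 -0.0895  0.3158] yawz 87.0 q [-0.34  0.29  0.54  1.55 -0.15  1.34  1.73] F [ 0.  -0.3  0.2] t 2.6
target [ 0.611  -0.1274  0.2   ] tool shift /0.05: [ 2.32 -0.37 -0.74] turn rx total /6deg: 0.03 tilt x-axis [-0.001  0.    -1.   ]
{'time': 2.7, 'q': [-0.3442, 0.2929, 0.5438, 1.546
```

View pics/top_b_z.png

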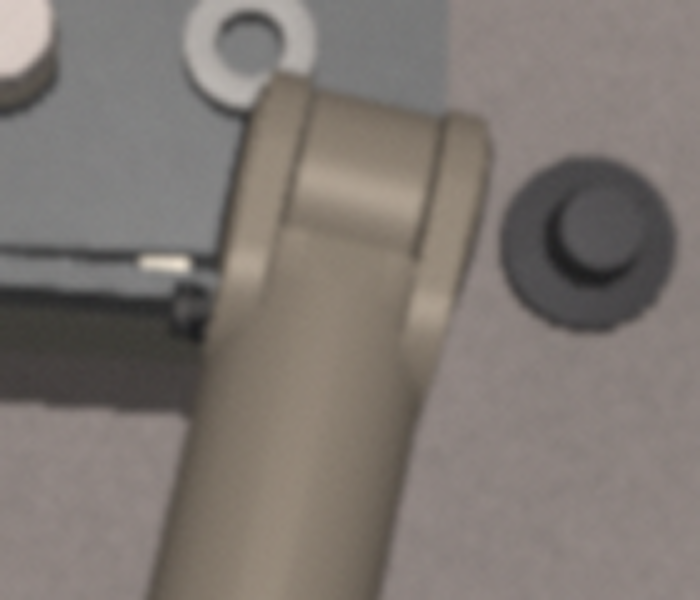

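View pics/side_b_z.png

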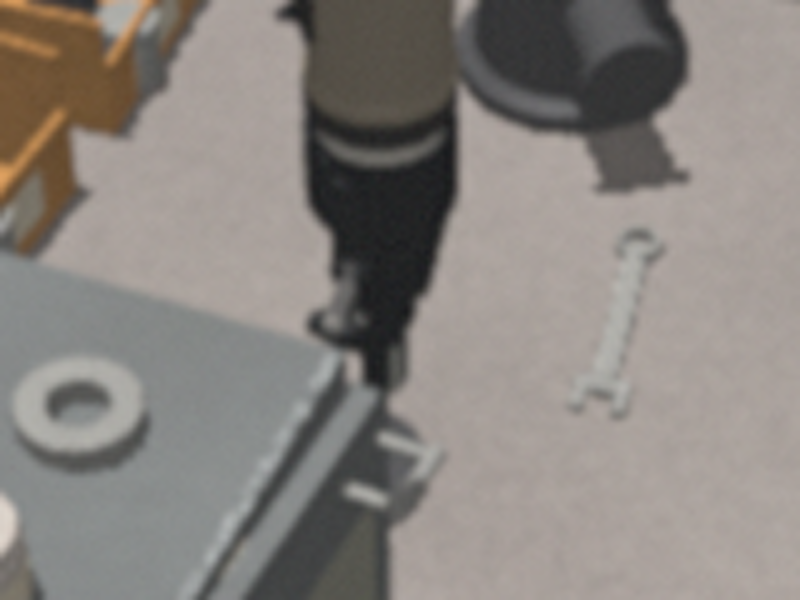

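Request:
{"api": "carry_out", "payload": {
  "motion": [
    [[0.2, -0.18, -0.37, 0, 0, 0, 255], [0.2, -0.18, -0.37, 0, 0, 0, 255], [0.3, 0, 0, 0, 0, 0, 255], [0.3, 0, 0, 0, 0, 0, 255], [0, 0, 0, 0, 0, 0, 255]]
  ]
}}

```text
time: 3.2
position: [0.6095, -0.1258, 0.2637]
orientation: [-0.486, 0.513, 0.489, 0.512]
ft_force: [-0.1, 0.3, -0.1]
opening: -0.003
```

```bash
python3 - <<'E'
from go import *
plan(door(.045,-.032,-.262,.20),90-.6-2.6)
E
python3 look.py c side | tail -1 | cut -c1-50
python3 - <<'E'
import cv2
for n,(x0,y0,x1,y1) in {'side_c':(270,130,390,230)}.items():
    i=cv2.imread(f'pics/{n}.png')[y0:y1,x0:x1]; cv2.imwrite(f'pics/{n}_z.png',cv2.resize(i,None,fx=6,fy=6,interpolation=cv2.INTER_CUBIC))
E
```

```text
pos [ 0.6095 -0.1258  0.2637] yawz 87.09 q [-0.27  0.37  0.54  1.57 -0.2   1.26  1.83] F [-0.1  0.3 -0.1] t 3.2
target [ 0.611  -0.1274  0.2   ] tool shift /0.05: [ 1.27 -0.04 -0.03] turn rx total /6deg: 0.05 tilt x-axis [-0.005  0.002 -1.   ]
{'time': 3.25, 'q': [-0.2708, 0.3701, 0.5445, 1.56
```

View pics/side_c_z.png

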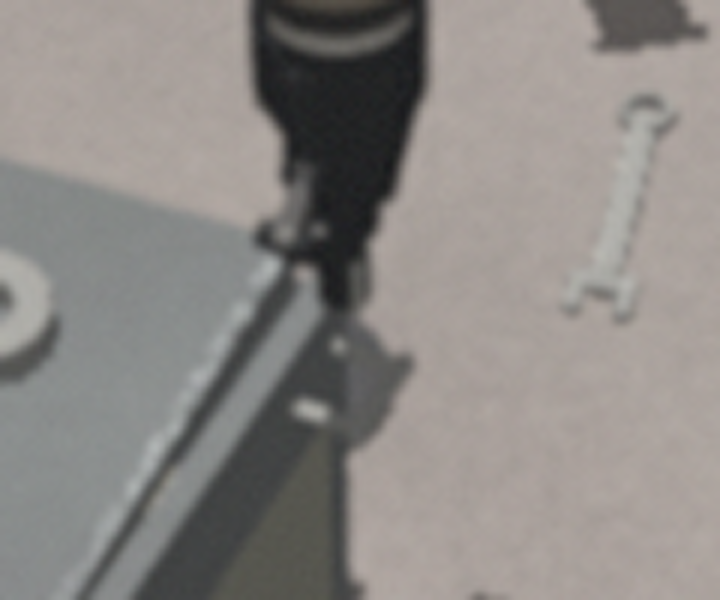

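The side view shows the fingertips just above the handle gap. The bar is shadowed by the hand. I'll descend slowly and watch the force.

Request:
{"api": "carry_out", "payload": {
  "motion": [
    [[0.2, -0.03, -0.02, 0, 0, 0, 255], [0.25, 0, 0, 0, 0, 0, 255], [0.2, 0, 0, 0, 0, 0, 255], [0.2, 0, 0, 0, 0, 0, 255], [0, 0, 0, 0, 0, 0, 255]]
  ]
}}

```text
time: 3.75
position: [0.6112, -0.1286, 0.2217]
orientation: [-0.486, 0.514, 0.488, 0.512]
ft_force: [-0.9, 1.2, -0.3]
opening: -0.004
```

Request:
{"api": "carry_out", "payload": {
  "motion": [
    [[0.15, 0, 0, 0, 0, 0, 255], [0.15, 0, 0, 0, 0, 0, 255], [0.1, 0, 0, 0, 0, 0, 255], [0, 0, 0, 0, 0, 0, 255]]
  ]
}}

```text
time: 4.15
position: [0.6118, -0.1288, 0.2028]
orientation: [-0.486, 0.513, 0.487, 0.513]
ft_force: [-0.5, 0.3, 0.7]
opening: 0.002
```

```bash
python3 - <<'E'
from go import *
plan(door(.35,-.032,-.262,.20),90-.6-20)
for t in (.1,.15,.2,.25,.3,.35,.4): print(t,door(t,-.032,-.262,.2).round(4))
E
python3 look.py d side | tail -1 | cut -c1-50
python3 - <<'E'
import cv2
for n,(x0,y0,x1,y1) in {'side_d':(270,130,390,230)}.items():
    i=cv2.imread(f'pics/{n}.png')[y0:y1,x0:x1]; cv2.imwrite(f'pics/{n}_z.png',cv2.resize(i,None,fx=6,fy=6,interpolation=cv2.INTER_CUBIC))
E
```

```text
pos [ 0.6118 -0.1288  0.2028] yawz 86.98 q [-0.25  0.42  0.53  1.64 -0.23  1.14  1.85] F [-0.5  0.3  0.7] t 4.15
target [ 0.5351 -0.1014  0.2   ] tool shift /0.05: [0.06 1.56 0.47] turn rx total /6deg: 2.93 tilt x-axis [-0.002  0.    -1.   ]
0.1 [ 0.5968 -0.1244  0.2   ]
0.15 [ 0.584  -0.1211  0.2   ]
0.2 [ 0.5714 -0.1171  0.2   ]
0.25 [ 0.5591 -0.1125  0.2   ]
0.3 [ 0.547  -0.1073  0.2   ]
0.35 [ 0.5351 -0.1014  0.2   ]
0.4 [ 0.5236 -0.095   0.2   ]
{'time': 4.2, 'q': [-0.2542, 0.4207, 0.5294, 1.642
```

View pics/side_d_z.png

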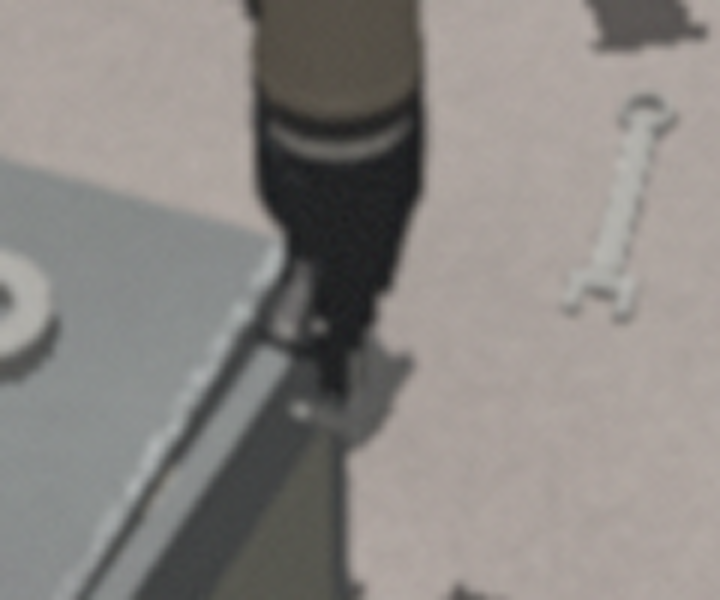

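The fingers are in the handle gap with no contact force. I'll pull along the arc.

Request:
{"api": "carry_out", "payload": {
  "motion": [
    [[0, 0.26, 0.03, 0.48, 0, 0, 255], [0, 0.26, 0.03, 0.48, 0, 0, 255], [0, 0.26, 0.03, 0.48, 0, 0, 255], [0, 0, 0, 0, 0, 0, 255]]
  ]
}}

```text
time: 4.6
position: [0.5732, -0.1202, 0.2042]
orientation: [-0.446, 0.548, 0.447, 0.548]
ft_force: [-0.3, -0.2, -0.4]
opening: -0.001
```

Request:
{"api": "carry_out", "payload": {
  "motion": [
    [[0, 0.15, 0.02, 0.24, 0, 0, 255], [0, 0.12, 0.02, 0.24, 0, 0, 255], [0, 0, 0, 0, 0, 0, 255]]
  ]
}}

```text
time: 4.9
position: [0.5611, -0.1157, 0.204]
orientation: [-0.433, 0.559, 0.433, 0.559]
ft_force: [0.6, 0.3, 0.7]
opening: -0.002
```

```bash
python3 - <<'E'
from go import *
plan(door(.28,-.032,-.262,.20),90-.6-16)
E
python3 look.py e side top | tail -1 | cut -c1-50
python3 - <<'E'
import cv2
for n,(x0,y0,x1,y1) in {'side_e':(250,130,370,230),'top_e':(255,170,395,270)}.items():
    i=cv2.imread(f'pics/{n}.png')[y0:y1,x0:x1]; cv2.imwrite(f'pics/{n}_z.png',cv2.resize(i,None,fx=5.7,fy=5.7,interpolation=cv2.INTER_CUBIC))
E
```

```text
pos [ 0.5611 -0.1157  0.204 ] yawz 75.48 q [-0.34  0.33  0.59  1.77 -0.2   1.1   1.63] F [0.6 0.3 0.7] t 4.9
target [ 0.5518 -0.1094  0.2   ] tool shift /0.05: [0.08 0.21 0.07] turn rx total /6deg: 0.35 tilt x-axis [ 0.  0. -1.]
{'time': 5.0, 'q': [-0.3389, 0.3284, 0.5851, 1.770
```

View pics/side_e_z.png

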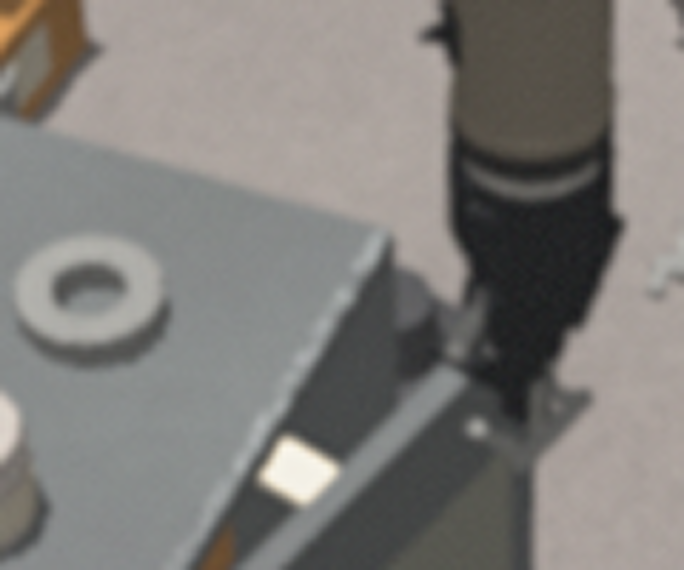

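View pics/top_e_z.png

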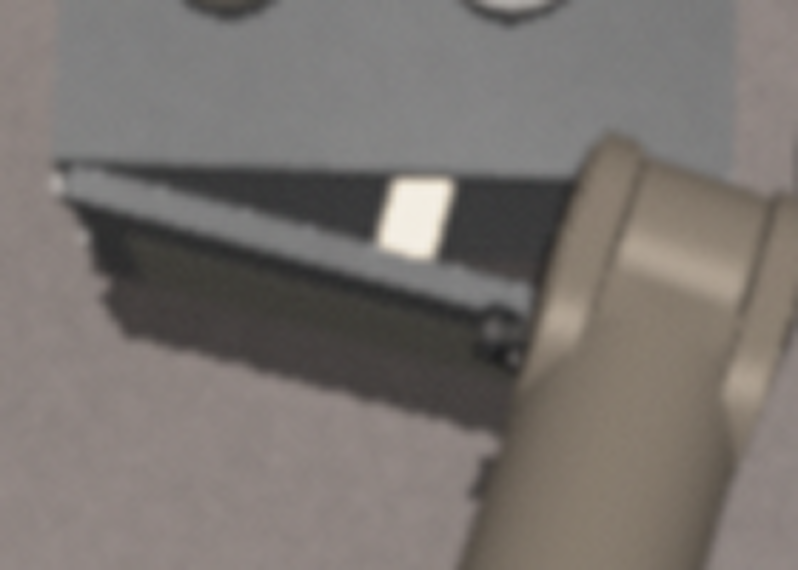

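The door is ajar at about 0.23 rad and the white tongue is clearly visible at top-view (328, 208). I'll pull on until the stud stops it.

Request:
{"api": "carry_out", "payload": {
  "motion": [
    [[0, 0.13, 0.02, 0.24, 0, 0, 255], [0, 0.13, 0.02, 0.24, 0, 0, 255], [0, 0, 0, 0, 0, 0, 255]]
  ]
}}

```text
time: 5.3
position: [0.55, -0.1108, 0.2041]
orientation: [-0.419, 0.569, 0.418, 0.57]
ft_force: [1.5, -1.9, -0.8]
opening: 0.003
```

Request:
{"api": "carry_out", "payload": {
  "motion": [
    [[0, 0.1, 0.01, 0, 0, 0, 255], [0, 0, 0, 0, 0, 0, 255]]
  ]
}}

```text
time: 5.5
position: [0.5479, -0.1098, 0.2043]
orientation: [-0.421, 0.568, 0.416, 0.571]
ft_force: [7.6, -2.9, -5.6]
opening: -0.0
```

The force rose to about 8 N, so the stud has met the lip. I'll ease off and lift out.

Request:
{"api": "carry_out", "payload": {
  "motion": [
    [[0, -0.13, 0, 0, 0, 0, 255], [-0.3, 0, 0, 0, 0, 0, 255], [-0.5, 0, 0, 0, 0, 0, 255], [-0.8, 0, 0, 0, 0, 0, 255], [-0.3, 0, 0, 0, 0, 0, 255]]
  ]
}}

```text
time: 6.0
position: [0.5522, -0.1108, 0.3023]
orientation: [-0.419, 0.569, 0.418, 0.571]
ft_force: [0.7, 0.0, 0.4]
opening: -0.001
```

```bash
python3 look.py f top side | tail -1 | cut -c1-50
python3 - <<'E'
import cv2
for n,(x0,y0,x1,y1) in {'top_f':(255,170,395,270)}.items():
    i=cv2.imread(f'pics/{n}.png')[y0:y1,x0:x1]; cv2.imwrite(f'pics/{n}_z.png',cv2.resize(i,None,fx=5.7,fy=5.7,interpolation=cv2.INTER_CUBIC))
E
python3 - <<'E'
from go import *; from geo import *
f=load('top_f'); im=f['img'].astype(int); m=((im.min(2)>185)*255).astype('uint8'); m[:,:300]=0;m[:195]=0;m[230:]=0;m[:,360:]=0
ys,xs=np.nonzero(m); print(xs.min(),xs.max(),ys.min(),ys.max(),len(xs),np.mean(xs),np.mean(ys))
c=onz(f,np.mean(xs),np.mean(ys),.223)
for th in (.26,.28,.3):print(th,doorcoords(c,th),c)
for pt in [(xs.min(),),]: pass
cs=cv2.findContours(m,0,1)[0]; b=cv2.minAreaRect(max(cs,key=cv2.contourArea)); 
for p in cv2.boxPoints(b): print(p,doorcoords(onz(f,*p,.223),.28).round(4))
E
```

```text
{'time': 6.1, 'q': [-0.3916, 0.2266, 0.6191, 1.665
322 333 202 217 137 327.2700729927007 208.74452554744525
0.26 [ 0.02169479 -0.16120368  0.223     ] [ 0.63531146 -0.02869599  0.223     ]
0.28 [ 0.02491431 -0.16073758  0.223     ] [ 0.63531146 -0.02869599  0.223     ]
0.3 [ 0.02812387 -0.16020718  0.223     ] [ 0.63531146 -0.02869599  0.223     ]
[320.50003 214.50002] [ 0.0043 -0.1482  0.223 ]
[325.50003 199.50002] [ 0.0475 -0.1484  0.223 ]
[333.90005 202.3    ] [ 0.0472 -0.1724  0.223 ]
[328.90005 217.3    ] [ 0.0041 -0.1721  0.223 ]
```

View pics/top_f_z.png

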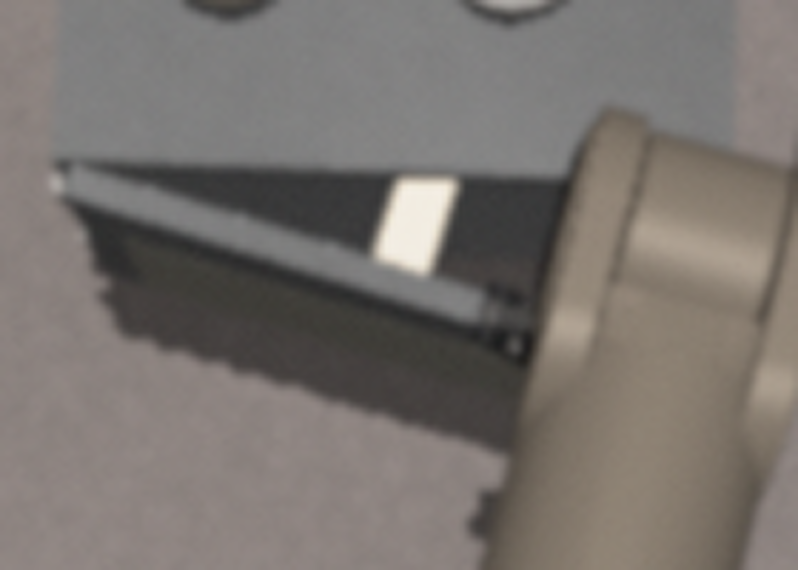

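```bash
python3 - <<'E'
from go import *
plan(door(.28,.018,-.160,.29),90-.6-16)
E
```

```text
pos [ 0.5522 -0.1106  0.3014] yawz 72.61 q [-0.39  0.23  0.62  1.67 -0.14  1.29  1.52] F [ 0.  -0.5 -0.4] t 6.1
target [ 0.6289 -0.026   0.29  ] tool shift /0.05: [ 0.23 -0.96  2.07] turn rx total /6deg: -0.13 tilt x-axis [ 0.004  0.    -1.   ]
```

Request:
{"api": "carry_out", "payload": {
  "motion": [
    [[0, -0.32, 0.69, -0.1, 0, 0, 255], [0, -0.32, 0.69, 0, 0, 0, 255], [0, -0.32, 0.69, 0, 0, 0, 255], [0.2, 0, 0, 0, 0, 0, 255], [0, 0, 0, 0, 0, 0, 255]]
  ]
}}

```text
time: 6.6
position: [0.6257, -0.0241, 0.2853]
orientation: [-0.421, 0.569, 0.423, 0.565]
ft_force: [-0.6, 0.1, 0.0]
opening: 0.002
```

```bash
python3 - <<'E'
from go import *
plan(door(.28,.018,-.160,.235),90-.6-16)
E
```

```text
pos [ 0.6257 -0.0241  0.2853] yawz 73.33 q [-0.45  0.37  0.57  1.53 -0.2   1.31  1.42] F [-0.6  0.1  0. ] t 6.6
target [ 0.6289 -0.026   0.235 ] tool shift /0.05: [ 1.   -0.08 -0.02] turn rx total /6deg: -0.01 tilt x-axis [-0.007 -0.001 -1.   ]
```

Request:
{"api": "carry_out", "payload": {
  "motion": [
    [[0.2, -0.08, -0.02, 0, 0, 0, 255], [0.3, 0, 0, 0, 0, 0, 255], [0.3, 0, 0, 0, 0, 0, 255], [0.2, 0, 0, 0, 0, 0, 255], [0, 0, 0, 0, 0, 0, 255]]
  ]
}}

```text
time: 7.1
position: [0.629, -0.0275, 0.2365]
orientation: [-0.42, 0.569, 0.422, 0.567]
ft_force: [-0.6, 1.1, -0.5]
opening: 0.003
```

```bash
python3 - <<'E'
from go import *
plan(door(.28,.018,-.160,.212),90-.6-16)
E
python3 look.py g top side | tail -1 | cut -c1-50
python3 - <<'E'
import cv2
for n,(x0,y0,x1,y1) in {'side_g':(230,140,350,240)}.items():
    i=cv2.imread(f'pics/{n}.png')[y0:y1,x0:x1]; cv2.imwrite(f'pics/{n}_z.png',cv2.resize(i,None,fx=5.7,fy=5.7,interpolation=cv2.INTER_CUBIC))
E
```

```text
pos [ 0.629  -0.0275  0.2365] yawz 73.16 q [-0.43  0.41  0.56  1.59 -0.22  1.21  1.44] F [-0.6  1.1 -0.5] t 7.1
target [ 0.6289 -0.026   0.212 ] tool shift /0.05: [0.49 0.01 0.03] turn rx total /6deg: -0.04 tilt x-axis [-0.004  0.    -1.   ]
{'time': 7.2, 'q': [-0.4333, 0.4057, 0.556, 1.5864
```

View pics/side_g_z.png

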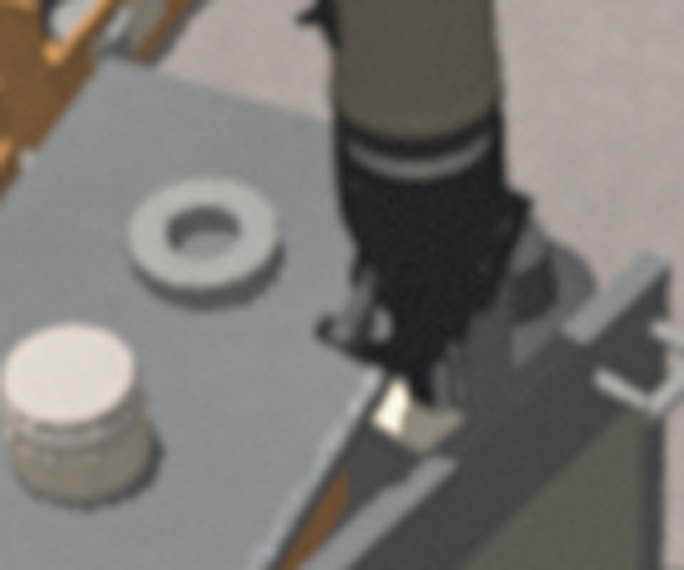

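The fingertips are right above the tongue and inside the gap. I'll press.

Request:
{"api": "carry_out", "payload": {
  "motion": [
    [[0.15, 0, 0, 0, 0, 0, 255], [0.15, 0, 0.02, 0, 0, 0, 255], [0, 0, 0, 0, 0, 0, 255]]
  ]
}}

```text
time: 7.5
position: [0.631, -0.0265, 0.2232]
orientation: [-0.422, 0.568, 0.422, 0.568]
ft_force: [-0.3, 0.2, 1.4]
opening: -0.001
```

Request:
{"api": "carry_out", "payload": {
  "motion": [
    [[0.1, 0, 0, 0, 0, 0, 255], [0.1, 0, 0, 0, 0, 0, 255], [0, 0, 0, 0, 0, 0, 255]]
  ]
}}

```text
time: 7.8
position: [0.6313, -0.0265, 0.2144]
orientation: [-0.422, 0.567, 0.421, 0.568]
ft_force: [-0.9, 0.0, 7.0]
opening: 0.001
```

Request:
{"api": "carry_out", "payload": {
  "motion": [
    [[0.05, 0, 0, 0, 0, 0, 255], [0, 0, 0, 0, 0, 0, 255]]
  ]
}}

```text
time: 8.0
position: [0.6316, -0.0266, 0.2125]
orientation: [-0.422, 0.567, 0.421, 0.568]
ft_force: [-1.9, 0.5, 7.1]
opening: 0.003
```

Request:
{"api": "carry_out", "payload": {
  "motion": [
    [[0, 0.1, 0, 0, 0, 0, 255], [0, 0.1, 0, 0.1, 0, 0, 255], [0, 0.13, -0.01, 0.38, 0, 0, 255], [0, 0, 0, 0, 0, 0, 255]]
  ]
}}

```text
time: 8.4
position: [0.6156, -0.0228, 0.213]
orientation: [-0.407, 0.577, 0.406, 0.579]
ft_force: [-0.3, -1.3, 6.3]
opening: -0.001
```

Request:
{"api": "carry_out", "payload": {
  "motion": [
    [[0.02, 0.13, -0.01, 0.38, 0, 0, 255], [0, 0.13, -0.01, 0.38, 0, 0, 255], [0, 0.13, -0.01, 0.38, 0, 0, 255], [0, 0, 0, 0, 0, 0, 255]]
  ]
}}

```text
time: 8.8
position: [0.5969, -0.0164, 0.212]
orientation: [-0.372, 0.601, 0.371, 0.602]
ft_force: [-2.1, 0.2, 7.0]
opening: 0.001
```

```bash
python3 - <<'E'
from go import *
plan(door(.42,.012,-.160,.212),90-.6-24)
E
python3 look.py h top side | tail -1 | cut -c1-50
python3 - <<'E'
import cv2
for n,(x0,y0,x1,y1) in {'side_h':(230,140,350,240),'top_h':(255,170,395,270)}.items():
    i=cv2.imread(f'pics/{n}.png')[y0:y1,x0:x1]; cv2.imwrite(f'pics/{n}_z.png',cv2.resize(i,None,fx=5.7,fy=5.7,interpolation=cv2.INTER_CUBIC))
E
```

```text
pos [ 0.5969 -0.0164  0.212 ] yawz 63.43 q [-0.5   0.37  0.59  1.71 -0.22  1.13  1.26] F [-2.1  0.2  7. ] t 8.8
target [ 0.6016 -0.018   0.212 ] tool shift /0.05: [-0.   -0.1   0.01] turn rx total /6deg: -0.33 tilt x-axis [ 0.003  0.001 -1.   ]
{'time': 8.9, 'q': [-0.5013, 0.3674, 0.5916, 1.705
```

View pics/side_h_z.png

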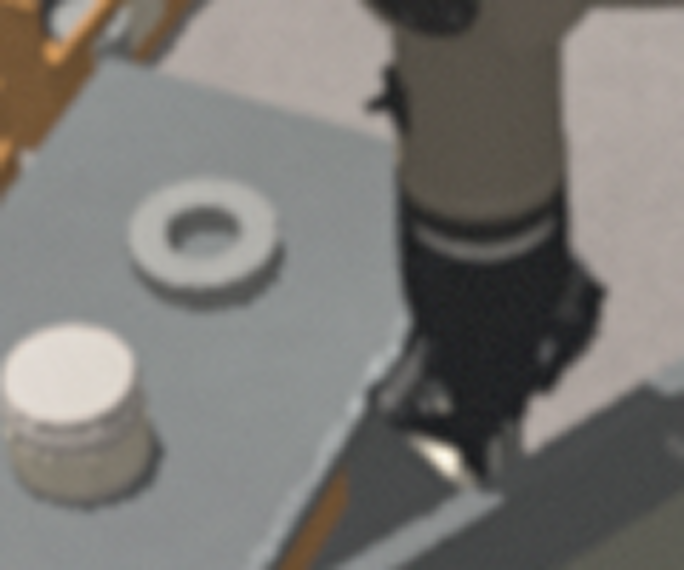

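View pics/top_h_z.png

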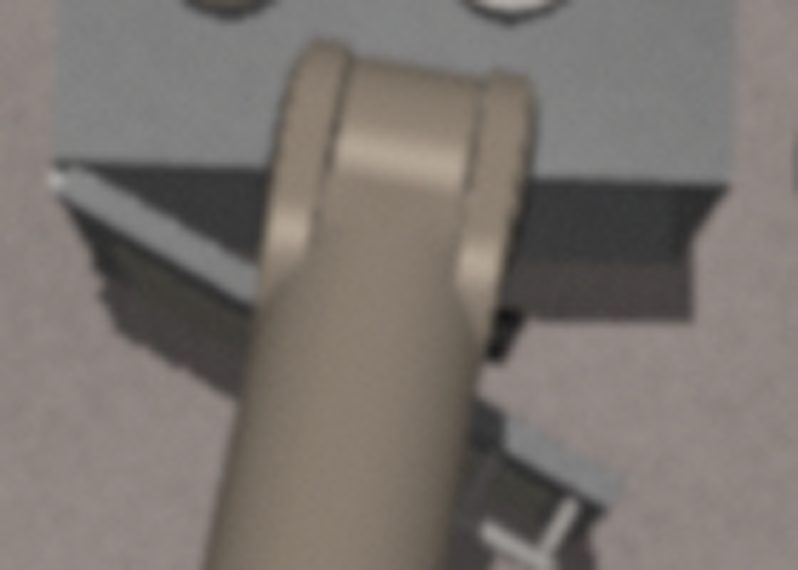

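The door is past the lip at about 0.47 rad, with the catch still held down. I'll go on a little, then raise off the tongue and push the door's back on its arc.

Request:
{"api": "carry_out", "payload": {
  "motion": [
    [[0, 0.16, -0.01, 0.45, 0, 0, 255], [0, 0.16, -0.01, 0.45, 0, 0, 255], [0, 0.16, -0.01, 0.45, 0, 0, 255], [0, 0.16, -0.01, 0.45, 0, 0, 255], [0, 0, 0, 0, 0, 0, 255]]
  ]
}}

```text
time: 9.4
position: [0.5682, -0.0012, 0.2118]
orientation: [-0.314, 0.633, 0.314, 0.635]
ft_force: [-2.3, 0.1, 8.2]
opening: 0.003
```

Request:
{"api": "carry_out", "payload": {
  "motion": [
    [[-0.15, 0, 0, 0, 0, 0, 255], [-0.16, 0, 0, 0, 0, 0, 255], [0, 0, 0, 0, 0, 0, 255]]
  ]
}}

```text
time: 9.7
position: [0.5682, -0.002, 0.2266]
orientation: [-0.314, 0.633, 0.313, 0.634]
ft_force: [-0.3, -0.2, -0.8]
opening: 0.001
```

```bash
python3 - <<'E'
from go import *
plan(door(1.35,.012,-.160,.23),90-.6-77)
for t in (.5,.6,.65,.7): print(t,doorcoords(get_state()['position'],t).round(4))
E
```

```text
pos [ 0.5682 -0.002   0.2266] yawz 52.67 q [-0.59  0.3   0.64  1.76 -0.2   1.15  1.03] F [-0.3 -0.2 -0.8] t 9.7
target [0.5035 0.0873 0.23  ] tool shift /0.05: [-0.07  2.11  0.63] turn rx total /6deg: 6.71 tilt x-axis [ 0.001  0.    -1.   ]
0.5 [-0.0122 -0.1609  0.2266]
0.6 [ 0.0039 -0.1613  0.2266]
0.65 [ 0.012  -0.1609  0.2266]
0.7 [ 0.02   -0.1601  0.2266]
```

Request:
{"api": "carry_out", "payload": {
  "motion": [
    [[-0.03, 0.32, 0, 0.95, 0, 0, 255], [0, 0.32, 0, 0.95, 0, 0, 255], [0, 0.32, 0, 0.95, 0, 0, 255], [0, 0, 0, 0, 0, 0, 255]]
  ]
}}

```text
time: 10.1
position: [0.5314, 0.0323, 0.2265]
orientation: [-0.216, 0.674, 0.217, 0.672]
ft_force: [0.3, 0.5, -0.4]
opening: 0.001
```

```bash
python3 - <<'E'
from go import *
plan(door(1.45,.012,-.160,.23),90-.6-83)
for t in (.9,.95,1): print(t,doorcoords(get_state()['position'],t).round(4))
E
python3 look.py i top side | tail -1 | cut -c1-50
```

```text
pos [0.5314 0.0323 0.2265] yawz 35.71 q [-0.72  0.24  0.69  1.84 -0.17  1.13  0.65] F [ 0.3  0.5 -0.4] t 10.1
target [0.4998 0.1029 0.23  ] tool shift /0.05: [-0.07  1.52  0.31] turn rx total /6deg: 4.88 tilt x-axis [-0.002  0.001 -1.   ]
0.9 [ 0.0018 -0.161   0.2265]
0.95 [ 0.0098 -0.1607  0.2265]
1 [ 0.0179 -0.16    0.2265]
{'time': 10.2, 'q': [-0.7205, 0.2382, 0.6882, 1.83
```

View pics/side_i.png

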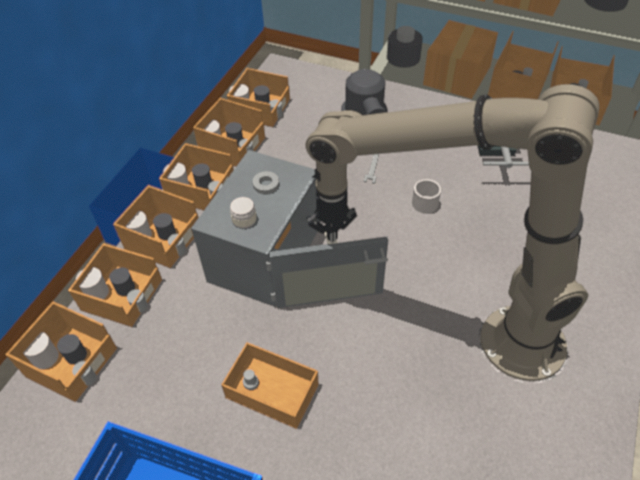

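The door is open to about 0.95 rad, and the fingers are pushing its back at (330, 235). I'll continue to about 1.5 rad.

Request:
{"api": "carry_out", "payload": {
  "motion": [
    [[0, 0.32, 0, 0.95, 0, 0, 255], [0, 0.32, 0, 0.95, 0, 0, 255], [0, 0.32, 0, 0.95, 0, 0, 255], [0, 0.32, 0, 0.95, 0, 0, 255], [0, 0, 0, 0, 0, 0, 255]]
  ]
}}

```text
time: 10.7
position: [0.5037, 0.0889, 0.2269]
orientation: [-0.08, 0.703, 0.08, 0.702]
ft_force: [0.5, 0.5, -0.2]
opening: -0.003
```

Request:
{"api": "carry_out", "payload": {
  "motion": [
    [[0, 0.3, 0, 0.8, 0, 0, 255], [0, 0.3, 0, 0.8, 0, 0, 255], [0, 0, 0, 0, 0, 0, 255], [0, -0.2, 0, 0, 0, 0, 255], [0, -0.1, 0, 0, 0, 0, 255]]
  ]
}}

```text
time: 11.2
position: [0.4998, 0.0995, 0.2273]
orientation: [-0.02, 0.707, 0.019, 0.707]
ft_force: [0.5, -0.2, -0.1]
opening: 0.0
```

Request:
{"api": "carry_out", "payload": {
  "motion": [
    [[-0.4, 0, 0, 0, 0, 0, 255], [-0.8, 0, 0, 0, 0, 0, 255], [-0.8, 0, 0, 0, 0, 0, 255], [-0.8, 0, 0, 0, 0, 0, 255], [0, 0, 0, 0, 0, 0, 255]]
  ]
}}

```text
time: 11.7
position: [0.5026, 0.1005, 0.3728]
orientation: [-0.018, 0.703, 0.021, 0.71]
ft_force: [0.2, -0.4, -0.1]
opening: -0.003
```

```bash
python3 look.py j top side | tail -1
```

```text
{'time': 11.8, 'q': [-0.9797, 0.0775, 0.7524, 1.6691, -0.0543, 1.4141, -0.1662], 'qd': [-0.0044, 0.0192, -0.0093, 0.0474, -0.0026, -0.0014, -0.0063], 'tau': [0.0389, -23.5464, 1.7187, -28.1936, 0.0287, -0.0312, 0.0061], 'position': [0.4999, 0.1005, 0.368], 'orientation': [-0.0188, 0.7062, 0.0196, 0.7075], 'ft_force': [0.4053, 0.5145, -0.5225], 'moment': [-0.0037, -0.004, 0.0046], 'opening': -0.0}
```

View pics/side_j.png

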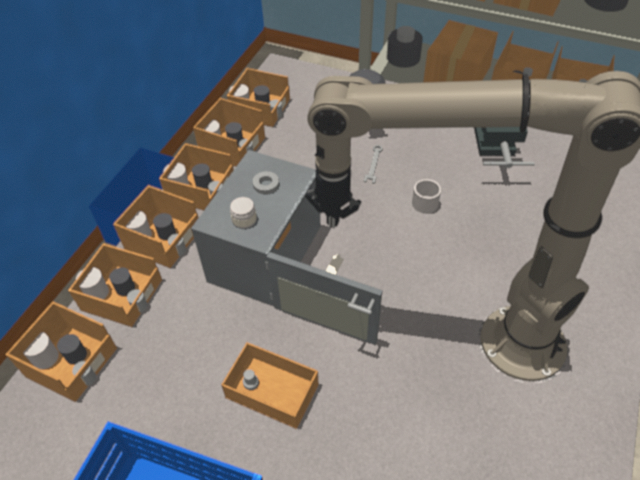

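View pics/top_j.png

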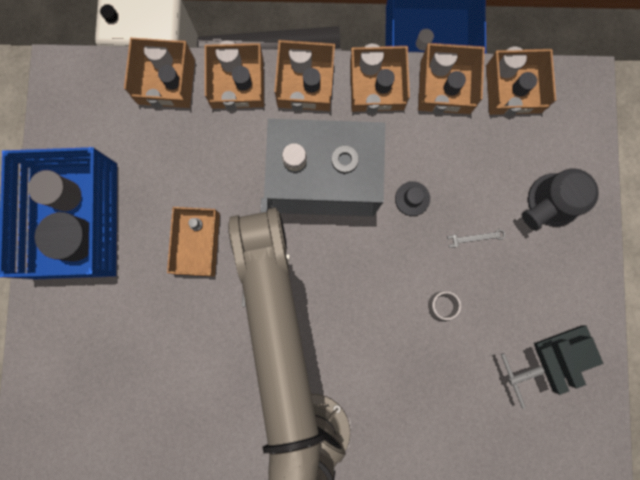

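```bash
python3 - <<'E'
from geo import *; from go import HINGE,YAW
f=load('side_j'); a=onz(f,381,290,.24); d=a-HINGE; print(a,HINGE, 'door',YAW-np.arctan2(d[1],d[0])-np.pi/2+2*np.pi, np.hypot(*d[:2]))
g=onz(f,333,264,.223); print(g)
E
python3 -c "
from rig import bot; print(bot.sign_off())"
```

```text
[0.3619517  0.14222624 0.24      ] [0.6574768  0.13244367 0.        ] door 1.5934145784977671 0.295686971357386
[0.50076187 0.10159584 0.223     ]
the job is handed in; nothing more can be done
None
```

The cabinet door now stands open at about 1.5 to 1.6 rad, roughly square to the cabinet, and I handed the job in at about 11.8 s of the 51 s allowed. I don't have a verdict, since handing in reports none.

- **How it was opened:** I hooked the closed fingers behind the handle bar and pulled the door to the catch stop at about 0.28 rad. I then pressed the tongue down about 11 mm (7 N upward on the fingers) and kept it down while drawing the door past the lip to about 0.65 rad. From there I raised off the tongue and pushed the back of the door the rest of the way.
- **Last checks:** The arm is lifted clear at z = 0.37 m, with the force within sensor noise. By eye, the tin, ring, flange, tray, coupling, collar and spanner are where they started.
- **Less certain:** The final angle came to 1.59 rad from one side-view ray onto the door's top edge, against about 1.5 rad from the tool path. Both are well above 1.2 rad. I took the catch to be sprung up because the force fell to zero when I raised the fingers and the tongue showed free in the last picture; I did not measure its height.

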